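# Index a keyed collimator in its V-mount

## Robot

A 6-joint arm with a two-finger parallel gripper is mounted at the origin on a cart in front of the work surface, level with it; the furniture and walls round the work are solid. World frame = base frame: x ahead of the robot, y to its left, z up, the work surface at z = 0. Lengths are in m, angles in degrees, forces in N, time in s.
With the tool pointing down it reaches from about 0.25 to 0.725 m from the base axis. Payload 9.7 kg.
Tool frame: the origin (TCP) lies midway between the tips of the shut fingers; the grasp point (between the pads) lies 19 mm behind it; z points along the fingers, y is the line along which they close (so a half turn about z gives the same grasp; the last joint's range is limited). The gripper opens to 85 mm and grips with 20 to 120 N. Pads are 22 mm wide; open, the fingers measure 114 mm over their backs; the gripper's body (76 mm by 85 mm) begins 54 mm behind the grasp point. The pads swing forward as they close: fully open they stand 13 mm farther back than shut.
Start: joints at [-71.104, 4.979, 10.078, 95.1, 0, 90], TCP at [0.178, -0.52, 0.231] pointing down, gripper open.
Joint ranges: [-179.16, 179.16], [-48.56, 103.87], [-65.8, 70.77], [-126.05, 130.52], [-82.76, 87.17], [-180, 180]. Speed limits (degrees/s): [127.2, 127.2, 147.25, 180, 180, 180].

## Interface

Orientations are given as [roll, pitch, yaw] about the fixed x, y, z axes, in that order (R = Rz(yaw) Ry(pitch) Rx(roll)).
In Python, from workcell import bot gives the robot as it stands.
- The arm moves only by the shell command python3 -m crank 'ROWS' [FORCE]. ROWS is JSON, a list of rows, each an object with "gripper": the finger opening in mm, from 0 to 85.4; "travel": the shift along the tool's x, y, z in mm, a list of three; "twist": the turn, a rotation vector about the tool's x, y, z in rad, a list of three. In form: [{"gripper": gripper, "travel": [tx, ty, tz], "twist": [rx, ry, rz]}, ...]. A call has 1 to 12 rows; each row shifts and turns the commanded pose from where the row before left it, along the tool's axes as they then stand; what a row does not reach is not made up. A row lasts 1/8 s, in which the tool goes at most 62.5 mm and 10.7 degrees, less where a joint would pass 70% of its speed; a pose out of reach is approached as far as the arm can. A call is refused whole if a number of a shift passes 62.5 or a number of a turn 0.188, either way. A call with a gripper value outside its range is refused whole. The fingers move at their own pace and stop on an object; FORCE is the grip in N (left out, the last holds). Time passes only in rows, so rows that do not move let the fingers close. It gives the time, the measured TCP pose, the force, the opening and the grip force at its end, in the units of the state.
- bot.get_obs(): the state, without advancing time (a new reading comes with each control period).
- bot.camera(name): name is "scene" or "top"; returns the picture (480x640x3 uint8, red, green, blue); there is no depth.
- bot.calibration(name): a dict with "vfov" (degrees; the focal length in pixels is half the picture's height over the tangent of half this angle, whatever the lens; pixels are square), "cx", "cy" (the principal point, pixels), "camera_from_world" (4x4, takes a point from world to camera coordinates). Camera axes: x right, y down, z forward; pixel columns grow to the right and rows downward; lengths in m; the calibration is good to about 2 mm. A picture is of the moment at which its call begins. calibration takes no time and is no camera call.
- bot.job_done(): hands the job in; it is judged then, once.
The state is a dict: "time": time; "q": joint angles; "qd": joint speeds; "joint_efforts": joint torques, N m; "ee_pos": TCP position; "tcp_rot": TCP orientation; "wrist_force": force on the tool from outside, world axes, zero at the start; "torque": the same for the moment, N m; "opening": finger opening in m; "grasp_force": force on a finger pad.
Only numpy, scipy, OpenCV 4.12 (cv2) and the standard library are available. Lean on these libraries where they do the work, as an engineer would, in place of code of your own. Each camera call takes 0.05 s, during which the arm holds its last target. There are 200 camera calls.

## Task

Set the collimator in its V-mount: push it along the vee until its end is home against the end stop, roll it in the vee with a fingertip on the black rubber ring until the bright milled flat faces straight up, then swing the clamp arm over and press it down until its white pad lies flush on the flat. Keep the collimator in the vee throughout, leave the power meter, the light pen and the cleaning cassette where they are, and let go at the end.

Things in the scene. Friction and masses are not known exactly. Their poses are not given: they have to be found in the camera images.
- v_mount: Light grey V-mount fixed to the table; base plate 84 x 148 x 10 mm. Origin: middle of the underside, on the table; z up, y along the vee towards the end stop, x across it towards the clamp hinge. Two V-cheeks, 14 mm thick, 68 mm wide, tops 38 mm above the table, carry the barrel at y = +39 and -63 mm; between them it is free. Nothing but the clamp arm stands higher than 72 mm.
- vee (a point): Point on the axis of a barrel lying in the vee, 42.3 mm above the table, straight above the mount's origin. The vee is 90 degrees, with slippery white plastic liners (friction about 0.07).
- end_stop: Upright light grey plate at the +y end of the mount, 46 mm wide, 8 mm thick, top 56 mm above the table, slotted for the collimator's connector. Origin: on the vee's axis, in the face that the barrel's end must meet. Its z axis points along the vee away from the stop (the mount's -y), its x axis up.
- collimator: Round dark barrel loose in the vee, 40 mm diameter, 146 mm long, about 0.35 kg. Origin: on its axis in its datum end, the one towards the stop (a brass connector juts 20 mm from it). z along the barrel away from the stop; x out of the milled flat: the flat faces up when x points up. It starts 8 to 18 mm off the stop, turned anyhow, slides and turns easily and stays where it is left.
- flat (a point): Middle of the bright milled flat, 24 mm wide, 26 mm long, in the clamping section 36 to 62 mm from the datum end; 16 mm from the axis, so 4 mm below the round. It comes under the clamp's pad only when the barrel is home. A white index line near the cap is in line with it.
- ring (a point): Middle, on the axis, of the black ribbed rubber ring, 37 mm diameter, 38 mm long, 62 to 100 mm from the datum end. It grips a fingertip: light pressure from above and a stroke across the vee rolls the barrel on the spot, the top of the ring going with the finger (1 rad for 18.5 mm).
- cap_end (a point): Middle of the outer face of the blue lens cap (38 mm diameter) at the far end of the barrel, 146 mm from the datum end. The barrel may be pushed here.
- clamp_arm (a joint): Angle of the clamp arm, rad: 0 with its pad flush on the upward flat, about 0.12 when the pad meets the round instead, 2.0 to 2.35 (folded back from the barrel) at the start. At 0 it points to the mount's -x; it opens by rising over to +x. The hinge is stiff (0.05 N m): the arm stays where left. Pressed firmly on a flat some degrees off, the slippery pad turns the barrel true.
- clamp_hinge (a point): Point on the clamp's hinge axis, mid-width of the arm, 66 mm above the table, 34 mm to the +x side of the vee's axis, 17 mm to the +y side of the mount's origin; the hinge axis runs along the mount's y. The arm is an aluminium bar 16 mm wide and 8 mm thick that reaches 68 mm from it, with the white pad on its inner face 24 to 44 mm out.
- clamp_tab (a point): Point on the arm's outer face (its upper face when closed) at the red tab, 58.5 mm from the hinge axis; 70 mm above the table when flush. The arm may be pressed here or a little nearer the hinge. Beyond it the tab ends in a rolled edge 9 mm thick and 18 mm wide. Folded back, the arm is swung over by drawing a finger across towards the mount's -x, low behind the tab.
- power_meter: Yellow and black power meter, 161 x 70 x 32 mm, loose bystander; origin in the middle of its underside.
- fault_pen: White light pen, 140 x 18 x 20 mm, loose bystander; origin in the middle of its underside.
- cleaner_cassette: Blue cleaning cassette, 105 x 66 x 34 mm, loose bystander; origin in the middle of its underside.
Not all that is in view belongs to the job. What is shaped like the v_mount but green is not meant.

How it is judged:
By the outcome, as a careful person would: the job done as asked, in the order asked, and still so for the second after the job is handed in, with the robot touching nothing.
It also fails if it takes over 72 s, if anything falls off the work surface, if the arm or the gripper's body presses on something with over 40 N, if the wrist force passes 120 N, or if a joint passes its speed limit or range.

## Working session

There is one attempt and no reset: what is moved stays moved. The work goes in short steps, Python scripts to look and compute and a shell command to move; the robot and the scene stay as the last step left them, time stands still between calls to the robot, and variables do not carry over. Pictures are saved under pics/ and viewed, at most 10 in all, crops included, and the job is handed in when it is done.

```bash
ls; mkdir -p pics
python3 - <<'E'
from workcell import bot
import cv2,numpy as np
for n in("scene","top"):
    im=bot.camera(n); cv2.imwrite(f"pics/{n}0.png",im[:,:,::-1])
    c=bot.calibration(n); print(n,c["vfov"],c["cx"],c["cy"]); print(np.round(np.array(c["camera_from_world"]),4).tolist())
o=bot.get_obs(); print(o)
E
```

```text
pics
scene 45.69653414809656 311.98201291897914 239.6184769409777
[[-0.6219, -0.783, -0.0139, 0.3131], [-0.4287, 0.3552, -0.8307, 0.2942], [0.6553, -0.5107, -0.5566, 1.0758], [0.0, 0.0, 0.0, 1.0]]
top 57.61868461630227 316.76432600061605 241.08061533199717
[[-0.0216, -0.9998, 0.0029, -0.0307], [-0.9979, 0.0214, -0.0619, 0.5117], [0.0618, -0.0042, -0.9981, 1.15], [0.0, 0.0, 0.0, 1.0]]
{'time': 0.1, 'q': array([-7.11046803e+01,  5.00858215e+00,  1.00379111e+01,  9.51001704e+01,
        1.82432631e-03,  9.00006093e+01]), 'qd': array([ 0.01115214,  0.02619307,  0.04757901, -0.00626151, -0.07089681,
        0.00403618]), 'joint_efforts': array([ 5.80669821e-04, -5.21557224e+01,  4.65655267e+01,  1.59022881e-02,
        3.79869687e-05,  1.61023110e-06]), 'ee_pos': array([ 0.17805067, -0.52015409,  0.23063819]), 'tcp_rot': array([-1.79929159e+02, -1.82357159e-03,  1.88947082e+01]), 'wrist_force': array([ 0.31769142, -0.02178998,  1.04804615]), 'torque': array([ 0.00416449,  0.05413421, -0.03137782]), 'grasp_force': 0.0, 'opening': 0.08514192361733304}
```

View pics/scene0.png

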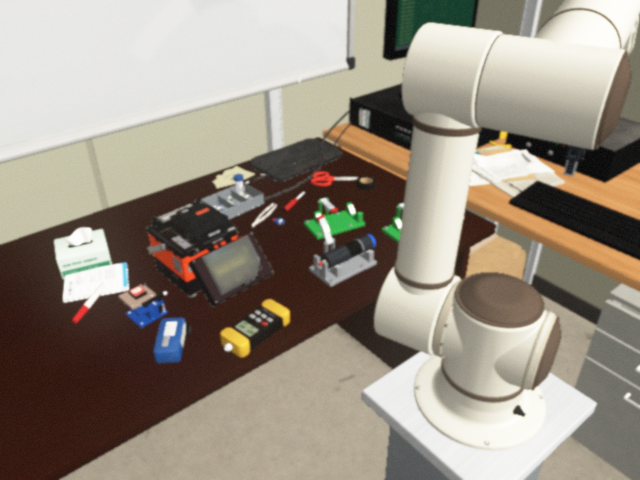

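View pics/top0.png

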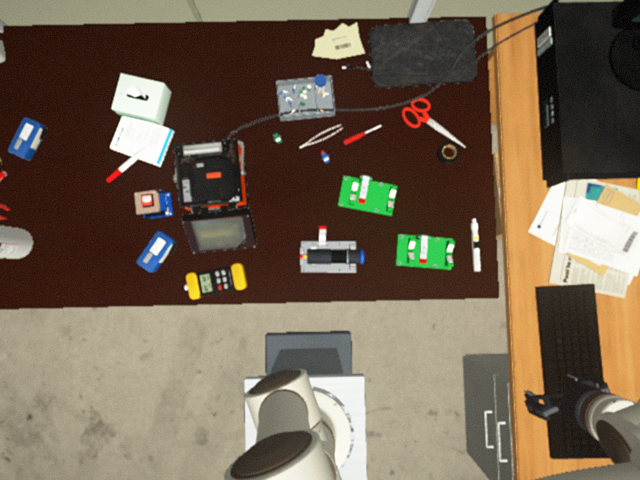

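The candidates shaped like the mount, in the top view, are grey at (330,257), green at (367,196) and green at (425,251). The grey one fits: it is light grey and holds the dark barrel with the blue cap at (361,257). Its red clamp tab is at (322,230), and the stop is at the left end. I'll confirm that in one enlarged crop.

```bash
cat > h.py <<'E'
from workcell import bot
import cv2,numpy as np
def cal(n):
    c=bot.calibration(n); M=np.array(c["camera_from_world"]); f=240/np.tan(np.radians(c["vfov"]/2)); return M,f,c["cx"],c["cy"]
def ray(n,u,v):
    M,f,cx,cy=cal(n); R=M[:3,:3]; o=-R.T@M[:3,3]; d=R.T@np.array([(u-cx)/f,(v-cy)/f,1]); return o,d
def onz(n,u,v,z):
    o,d=ray(n,u,v); return o+d*(z-o[2])/d[2]
def px(n,p):
    M,f,cx,cy=cal(n); q=M[:3,:3]@np.asarray(p)+M[:3,3]; return np.array([cx+f*q[0]/q[2],cy+f*q[1]/q[2]])
def tri(u1,u2):
    o1,d1=ray("top",*u1); o2,d2=ray("scene",*u2)
    A=np.stack([d1,-d2],1); s=np.linalg.lstsq(A,o2-o1,rcond=None)[0]
    a,b=o1+s[0]*d1,o2+s[1]*d2; return (a+b)/2,np.linalg.norm(a-b)
def crops(name,avg=4):
    t=np.mean([bot.camera("top").astype(float) for _ in range(avg)],0).astype(np.uint8)[:,:,::-1]
    s=np.mean([bot.camera("scene").astype(float) for _ in range(avg)],0).astype(np.uint8)[:,:,::-1]
    cv2.imwrite(f"pics/{name}_t.png",t); cv2.imwrite(f"pics/{name}_s.png",s)
    a=cv2.resize(t[215:285,285:385],(800,560),interpolation=cv2.INTER_CUBIC)[:, :]
    b=cv2.resize(s[195:295,300:390],(540,600),interpolation=cv2.INTER_CUBIC)
    a=cv2.resize(t[215:285,290:370],(400,350),interpolation=cv2.INTER_CUBIC)
    b=cv2.resize(s[200:290,305:385],(400,450),interpolation=cv2.INTER_CUBIC)
    o=np.zeros((450,800,3),np.uint8); o[:350,:400]=a; o[:,400:]=b
    cv2.imwrite(f"pics/{name}.png",o)   # 5x; top origin (290,215), scene origin (305,200) at x=400
E
python3 - <<'E'
from h import *
crops("c1",3)
t=cv2.imread("pics/c1_t.png"); s=cv2.imread("pics/c1_s.png")
# grey mount, blue cap, red tab
for n,im in(("top",t),("scene",s)):
    x0,y0,x1,y1=(290,215,372,285) if n=="top" else (303,195,385,290)
    hsv=cv2.cvtColor(im,cv2.COLOR_BGR2HSV)
    for k,m in (("blue",cv2.inRange(hsv,(100,120,60),(130,255,255))),("red",cv2.inRange(hsv,(0,120,90),(8,255,255))|cv2.inRange(hsv,(172,120,90),(180,255,255))),("grey",cv2.inRange(hsv,(0,0,90),(180,50,190)))):
        z=np.zeros_like(m); z[y0:y1,x0:x1]=m[y0:y1,x0:x1]
        nn,_,st,ce=cv2.connectedComponentsWithStats(z)
        for i in range(1,nn):
            if st[i,4]>8: print(n,k,st[i].tolist(),ce[i].round(1))
E
```

```text
top blue [360, 249, 5, 15, 63] [361.7 256.3]
top red [318, 225, 9, 5, 35] [321.9 226.7]
top red [299, 255, 4, 3, 12] [300.5 256. ]
top grey [299, 230, 58, 44, 521] [327.2 256.3]
top grey [303, 259, 2, 7, 12] [303.5 261.8]
scene blue [367, 234, 10, 13, 60] [372.1 239.2]
scene red [330, 207, 9, 6, 32] [334.2 209.9]
scene red [317, 215, 7, 5, 12] [320.1 216.8]
scene red [319, 262, 3, 4, 9] [320.1 263.3]
scene grey [320, 197, 7, 3, 9] [322.7 197.8]
scene grey [328, 200, 7, 7, 13] [330.8 203.2]
scene grey [322, 202, 8, 9, 26] [325.7 206.2]
scene grey [324, 235, 12, 17, 86] [328.8 243.6]
scene grey [358, 239, 7, 11, 34] [361.4 243.8]
scene grey [309, 249, 68, 38, 1151] [344.3 267.3]
scene grey [380, 280, 5, 10, 12] [382.2 285.1]
```

View pics/c1.png

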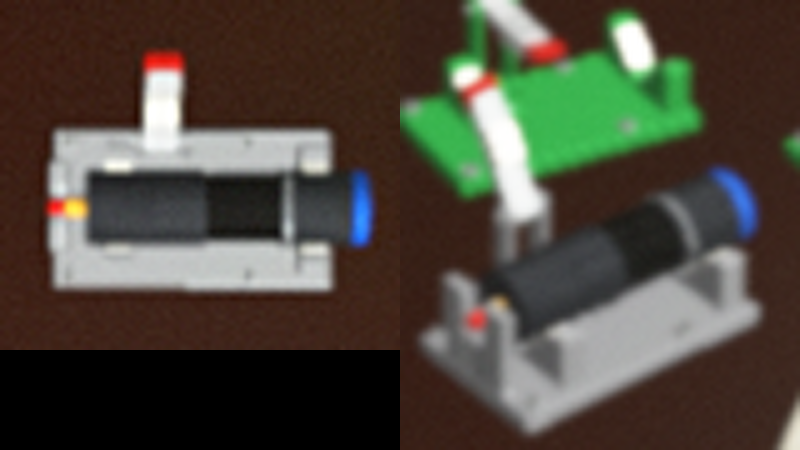

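The crop confirms the grey mount: stop at left, barrel in the vee, white clamp arm with red tab folded back. The flat isn't visible from above or from the scene side, so it faces +x or down. Next I'll compute the poses.

Run:
```python
from h import *
t=cv2.imread("pics/c1_t.png"); s=cv2.imread("pics/c1_s.png")
hsv=cv2.cvtColor(t,cv2.COLOR_BGR2HSV); m=cv2.inRange(hsv,(0,0,90),(180,60,255))
# edges of base plate, near (-x) long edge: lowest grey row per column; subpixel by grey crossing
g=t.max(2).astype(float)
def cross(p,q,n=200):
    xs=np.linspace(p[0],q[0],n,dtype=np.float32);ys=np.linspace(p[1],q[1],n,dtype=np.float32)
    v=cv2.remap(g.astype(np.float32),xs[None],ys[None],cv2.INTER_LINEAR)[0]
    i=np.argmax(v>105); return xs[i],ys[i]
P=lambda L:np.array([onz("top",u,v,.01)[:2] for u,v in L])
near=P([cross((c,282),(c,262)) for c in range(304,354,4)])
far=P([cross((c,234),(c,247)) for c in list(range(303,315,3))+list(range(330,354,4))])
rt=P([cross((364,r),(350,r)) for r in (244,246,268,270)])
lf=P([cross((292,r),(306,r)) for r in (243,245,268,270)])
for nm,e in(("near",near),("far",far)):
    k=np.polyfit(e[:,1],e[:,0],1); print(nm,np.degrees(np.arctan(-k[0])),e[:,0].mean().round(4),e[:,1].mean().round(4),(e[:,0]-np.polyval(k,e[:,1])).std())
print("rt",rt.round(4).tolist(),"lf",lf.round(4).tolist())
print("cap end top", onz("top",365,256.3,.042), onz("top",364.5,256.3,.042))
print("tab",tri((321.9,226.7),(320.1,216.8)))
print("axis x", onz("top",361.7,256.3,.042), "conn",tri((300.5,256),(320.1,263.3)))
```

```text
near -1.8315326530485958 0.4262 -0.0699 0.000184709816198129
far -1.2369863130838301 0.5124 -0.0692 0.00014049030237096264
rt [[0.5012, -0.1464], [0.4958, -0.1465], [0.4369, -0.1454], [0.4316, -0.1453]] lf [[0.5071, 0.0026], [0.5017, 0.0027], [0.4401, 0.0044], [0.4348, 0.0045]]
cap end top [ 0.4668921  -0.16644349  0.042     ] [ 0.46692017 -0.16513992  0.042     ]
tab (array([ 0.53901321, -0.05497217,  0.11954785]), np.float64(0.0011437638863450877))
axis x [ 0.46707739 -0.15784005  0.042     ] conn (array([0.47085259, 0.00111881, 0.04359863]), np.float64(0.0012110667478383655))
```

```bash
python3 -m crank '[{"gripper":0,"travel":[0,0,0],"twist":[0,0,-0.1736]},{"gripper":0,"travel":[0,0,0],"twist":[0,0,-0.1736]},{"gripper":0,"travel":[0,0,0],"twist":[0,0,-0.1736]},{"gripper":0,"travel":[0,0,0],"twist":[0,0,-0.1736]},{"gripper":0,"travel":[0,0,0],"twist":[0,0,-0.1736]},{"gripper":0,"travel":[0,0,0],"twist":[0,0,-0.1736]},{"gripper":0,"travel":[0,0,0],"twist":[0,0,-0.1736]}]' 20
python3 -m crank '[{"gripper":0,"travel":[33,28,0],"twist":[0,0,0]},{"gripper":0,"travel":[33,28,0],"twist":[0,0,0]},{"gripper":0,"travel":[33,28,0],"twist":[0,0,0]},{"gripper":0,"travel":[33,28,0],"twist":[0,0,0]},{"gripper":0,"travel":[33,28,0],"twist":[0,0,0]},{"gripper":0,"travel":[33,28,0],"twist":[0,0,0]},{"gripper":0,"travel":[33,28,0],"twist":[0,0,0]},{"gripper":0,"travel":[33,28,0],"twist":[0,0,0]},{"gripper":0,"travel":[33,28,0],"twist":[0,0,0]},{"gripper":0,"travel":[33,28,0],"twist":[0,0,0]},{"gripper":0,"travel":[0,0,0],"twist":[0,0,0]}]'
```

```text
time: 1.27
ee_pos: [0.1781, -0.5203, 0.2313]
tcp_rot: [-180.0, -0.0, 88.9]
wrist_force: [0.3, 0.2, 0.1]
opening: 0.0002
grasp_force: 0.0
time: 2.65
ee_pos: [0.4678, -0.1958, 0.2309]
tcp_rot: [-180.0, -0.0, 88.7]
wrist_force: [-0.8, 0.6, -0.1]
opening: -0.0001
grasp_force: 0.0
```

```bash
python3 -m crank '[{"gripper":0,"travel":[0,0,40],"twist":[0,0,0]},{"gripper":0,"travel":[0,0,40],"twist":[0,0,0]},{"gripper":0,"travel":[0,0,40],"twist":[0,0,0]},{"gripper":0,"travel":[0,0,40],"twist":[0,0,0]},{"gripper":0,"travel":[0,0,36],"twist":[0,0,0]},{"gripper":0,"travel":[5,0,0],"twist":[0,0,0]},{"gripper":0,"travel":[5,0,0],"twist":[0,0,0]},{"gripper":0,"travel":[4,0,0],"twist":[0,0,0]},{"gripper":0,"travel":[3,0,0],"twist":[0,0,0]},{"gripper":0,"travel":[3,0,0],"twist":[0,0,0]},{"gripper":0,"travel":[0,0,0],"twist":[0,0,0]}]'
python3 -m crank '[{"gripper":0,"travel":[2,0,0],"twist":[0,0,0]},{"gripper":0,"travel":[2,0,0],"twist":[0,0,0]},{"gripper":0,"travel":[2,0,0],"twist":[0,0,0]},{"gripper":0,"travel":[2,0,0],"twist":[0,0,0]},{"gripper":0,"travel":[1,0,0],"twist":[0,0,0]}]'
python3 - <<'E'
from h import *
crops("c2",2)
E
```

```text
time: 4.03
ee_pos: [0.4671, -0.1775, 0.0355]
tcp_rot: [180.0, 0.0, 88.5]
wrist_force: [-0.2, 0.4, -0.5]
opening: 0.0002
grasp_force: 0.0
time: 4.65
ee_pos: [0.4673, -0.1686, 0.0353]
tcp_rot: [-180.0, 0.0, 88.5]
wrist_force: [0.0, -1.3, 0.2]
opening: -0.0
grasp_force: 0.3
```

View pics/c2.png

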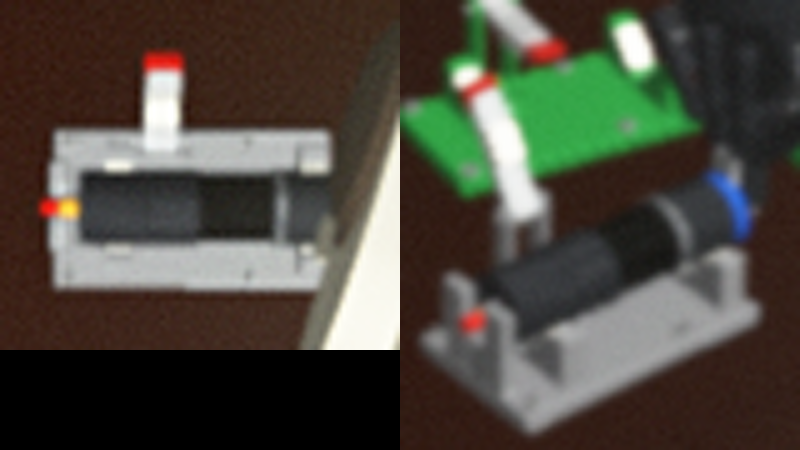

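Contact is made and the barrel is sliding; its left end has moved from about crop x=87 to 81. I'll keep pushing until the force rises.

```bash
python3 -m crank '[{"gripper":0,"travel":[2,0,0],"twist":[0,0,0]},{"gripper":0,"travel":[2,0,0],"twist":[0,0,0]},{"gripper":0,"travel":[1,0,0],"twist":[0,0,0]},{"gripper":0,"travel":[1,0,0],"twist":[0,0,0]}]'
python3 -m crank '[{"gripper":0,"travel":[1,0,0],"twist":[0,0,0]},{"gripper":0,"travel":[1,0,0],"twist":[0,0,0]}]'
python3 -m crank '[{"gripper":0,"travel":[1,0,0],"twist":[0,0,0]},{"gripper":0,"travel":[0.5,0,0],"twist":[0,0,0]}]'
python3 -m crank '[{"gripper":0,"travel":[0.5,0,0],"twist":[0,0,0]},{"gripper":0,"travel":[0.5,0,0],"twist":[0,0,0]}]'
```

```text
time: 5.35
ee_pos: [0.4675, -0.1627, 0.0353]
tcp_rot: [180.0, 0.0, 88.5]
wrist_force: [0.6, -1.0, -0.5]
opening: 0.0003
grasp_force: 0.4
time: 5.6
ee_pos: [0.4675, -0.1623, 0.0355]
tcp_rot: [180.0, 0.2, 88.5]
wrist_force: [-0.7, -13.6, -1.3]
opening: 0.0004
grasp_force: 7.0
time: 5.85
ee_pos: [0.4677, -0.1622, 0.0357]
tcp_rot: [180.0, 0.4, 88.4]
wrist_force: [-1.7, -20.4, -0.6]
opening: -0.0001
grasp_force: 10.5
time: 6.1
ee_pos: [0.4677, -0.1622, 0.0359]
tcp_rot: [180.0, 0.5, 88.4]
wrist_force: [-2.1, -27.3, -1.4]
opening: 0.0003
grasp_force: 13.3
```

Home: the force climbed while the position stayed at y=-0.162. Next I'll back off and go above the ring.

```bash
python3 -m crank '[{"gripper":0,"travel":[-12,0,0],"twist":[0,0,0]},{"gripper":0,"travel":[-10,0,0],"twist":[0,0,0]},{"gripper":0,"travel":[0,0,-35],"twist":[0,0,0]},{"gripper":0,"travel":[0,0,-30],"twist":[0,0,0]},{"gripper":0,"travel":[30,5,0],"twist":[0,0,0]},{"gripper":0,"travel":[30,5,0],"twist":[0,0,0]},{"gripper":0,"travel":[32,0,0],"twist":[0,0,0]},{"gripper":0,"travel":[0,0,0],"twist":[0,0,0]},{"gripper":0,"travel":[0,0,0],"twist":[0,0,0]}]'
```

```text
time: 7.22
ee_pos: [0.4794, -0.0887, 0.1002]
tcp_rot: [-180.0, -0.0, 88.5]
wrist_force: [0.3, -0.3, 0.3]
opening: -0.0001
grasp_force: 0.0
```

```bash
python3 -m crank '[{"gripper":0,"travel":[1,0,20],"twist":[0,0,0]},{"gripper":0,"travel":[0,0,15],"twist":[0,0,0]},{"gripper":0,"travel":[0,0,2],"twist":[0,0,0]},{"gripper":0,"travel":[0,0,1],"twist":[0,0,0]}]'
python3 -m crank '[{"gripper":0,"travel":[0,0,1],"twist":[0,0,0]},{"gripper":0,"travel":[0,0,0.5],"twist":[0,0,0]}]'
python3 -m crank '[{"gripper":0,"travel":[0,0,0.5],"twist":[0,0,0]}]'
```

```text
time: 7.72
ee_pos: [0.4795, -0.0878, 0.0625]
tcp_rot: [180.0, 0.0, 88.5]
wrist_force: [1.1, -0.4, 0.3]
opening: 0.0002
grasp_force: 0.0
time: 7.98
ee_pos: [0.4796, -0.0875, 0.0612]
tcp_rot: [180.0, 0.0, 88.5]
wrist_force: [0.3, 0.7, -0.6]
opening: -0.0003
grasp_force: 0.0
time: 8.1
ee_pos: [0.4795, -0.0875, 0.0605]
tcp_rot: [180.0, 0.0, 88.5]
wrist_force: [-0.2, -0.5, -0.6]
opening: 0.0003
grasp_force: 0.0
```

```bash
python3 -m crank '[{"gripper":0,"travel":[0,0,0.6],"twist":[0,0,0]}]'
python3 -m crank '[{"gripper":0,"travel":[0,0,0.6],"twist":[0,0,0]}]'
```

```text
time: 8.22
ee_pos: [0.4795, -0.0875, 0.0599]
tcp_rot: [180.0, 0.0, 88.5]
wrist_force: [-0.6, 0.3, 3.6]
opening: 0.0
grasp_force: 1.9
time: 8.35
ee_pos: [0.4797, -0.0875, 0.0597]
tcp_rot: [179.9, 0.0, 88.5]
wrist_force: [-0.6, -0.8, 7.4]
opening: -0.0002
grasp_force: 3.4
```

```bash
python3 -m crank '[{"gripper":0,"travel":[0,-3,0],"twist":[0,0,0]},{"gripper":0,"travel":[0,-4,0],"twist":[0,0,0]},{"gripper":0,"travel":[0,-4,0],"twist":[0,0,0]},{"gripper":0,"travel":[0,-4,0],"twist":[0,0,0]},{"gripper":0,"travel":[0,-4,0],"twist":[0,0,0]},{"gripper":0,"travel":[0,-3,0],"twist":[0,0,0]},{"gripper":0,"travel":[0,0,0],"twist":[0,0,0]}]'
python3 - <<'E'
from h import *
crops("c3",3)
E
```

```text
time: 9.22
ee_pos: [0.458, -0.087, 0.06]
tcp_rot: [179.9, 0.0, 88.5]
wrist_force: [-0.6, -0.2, 6.8]
opening: -0.0002
grasp_force: 3.6
```

View pics/c3.png

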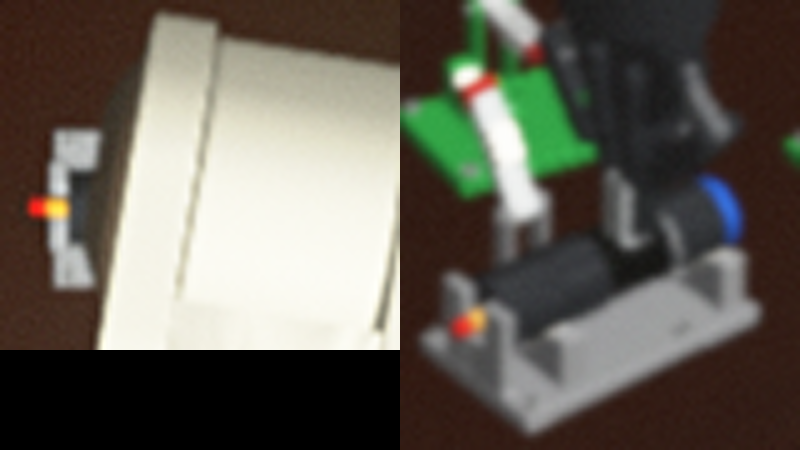

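No flat in view yet. I'll make another stroke.

```bash
python3 -m crank '[{"gripper":0,"travel":[0,0,-6],"twist":[0,0,0]},{"gripper":0,"travel":[0,11,0],"twist":[0,0,0]},{"gripper":0,"travel":[0,11,0],"twist":[0,0,0]},{"gripper":0,"travel":[0,0,4],"twist":[0,0,0]},{"gripper":0,"travel":[0,0,2],"twist":[0,0,0]},{"gripper":0,"travel":[0,0,0],"twist":[0,0,0]}]'
python3 -m crank '[{"gripper":0,"travel":[0,-4,0],"twist":[0,0,0]},{"gripper":0,"travel":[0,-4,0],"twist":[0,0,0]},{"gripper":0,"travel":[0,-3,0],"twist":[0,0,0]},{"gripper":0,"travel":[0,0,0],"twist":[0,0,0]}]'
cat > strip.py <<'E'
from h import *
def B(y,a,r=.016,w=0):  # mount y, roll angle from up toward -x (deg): point on flat
    a=np.radians(a); ex=np.array([.9997,-.026,0]); ey=np.array([.026,.9997,0]); C=np.array([.469,-.071,.0423])
    n=-np.sin(a)*ex+np.array([0,0,np.cos(a)]); t=-np.cos(a)*ex-np.array([0,0,np.sin(a)])
    return C+y*ey+r*n+w*t
def scan(s):
    g=s.max(2).astype(np.float32); out=[]
    for a in range(-40,121,10):
        v=[]
        for y in (.009,.013,.017,.021,.025):
            u=px("scene",B(y,a,.019)); v.append(float(cv2.getRectSubPix(g,(1,1),tuple(map(float,u)))[0,0]))
        out.append((a,int(np.mean(v))))
    return out
if __name__=="__main__":
    import sys
    s=np.mean([bot.camera("scene").astype(float) for _ in range(3)],0).astype(np.uint8)[:,:,::-1]
    cv2.imwrite(f"pics/{sys.argv[1]}_s.png",s); print(scan(s))
E
python3 strip.py d1; python3 -c "
from strip import *;print(scan(cv2.imread('pics/c3_s.png')))"
```

```text
time: 10.28
ee_pos: [0.48, -0.0875, 0.0597]
tcp_rot: [179.9, 0.0, 88.5]
wrist_force: [1.0, 0.6, 5.1]
opening: -0.0004
grasp_force: 2.8
time: 10.78
ee_pos: [0.4695, -0.0874, 0.0605]
tcp_rot: [179.8, 0.0, 88.5]
wrist_force: [1.1, 0.4, 11.4]
opening: -0.0002
grasp_force: 5.3
[(-40, 54), (-30, 52), (-20, 48), (-10, 48), (0, 54), (10, 60), (20, 62), (30, 61), (40, 63), (50, 66), (60, 61), (70, 54), (80, 50), (90, 48), (100, 52), (110, 64), (120, 79)]
[(-40, 52), (-30, 51), (-20, 48), (-10, 48), (0, 54), (10, 60), (20, 62), (30, 61), (40, 64), (50, 65), (60, 60), (70, 54), (80, 50), (90, 48), (100, 52), (110, 64), (120, 79)]
```

```bash
python3 -m crank '[{"gripper":0,"travel":[0,-4,-0.3],"twist":[0,0,0]},{"gripper":0,"travel":[0,-4,0],"twist":[0,0,0]},{"gripper":0,"travel":[0,-3,0],"twist":[0,0,0]},{"gripper":0,"travel":[0,0,0],"twist":[0,0,0]}]'; python3 strip.py d2
python3 -m crank '[{"gripper":0,"travel":[0,0,-6],"twist":[0,0,0]},{"gripper":0,"travel":[0,11,0],"twist":[0,0,0]},{"gripper":0,"travel":[0,11,0],"twist":[0,0,0]},{"gripper":0,"travel":[0,0,4],"twist":[0,0,0]},{"gripper":0,"travel":[0,0,2.2],"twist":[0,0,0]},{"gripper":0,"travel":[0,0,0],"twist":[0,0,0]}]'
python3 -m crank '[{"gripper":0,"travel":[0,-4,0],"twist":[0,0,0]},{"gripper":0,"travel":[0,-3,0],"twist":[0,0,0]},{"gripper":0,"travel":[0,0,0],"twist":[0,0,0]}]'; python3 strip.py d3
```

```text
time: 11.42
ee_pos: [0.4575, -0.087, 0.0599]
tcp_rot: [179.9, 0.0, 88.5]
wrist_force: [-0.6, 0.3, 7.3]
opening: 0.0002
grasp_force: 3.3
[(-40, 75), (-30, 72), (-20, 66), (-10, 58), (0, 56), (10, 62), (20, 63), (30, 61), (40, 63), (50, 65), (60, 60), (70, 54), (80, 50), (90, 49), (100, 52), (110, 63), (120, 80)]
time: 12.32
ee_pos: [0.4799, -0.0875, 0.0597]
tcp_rot: [179.9, 0.0, 88.5]
wrist_force: [1.0, 0.9, 4.9]
opening: -0.0001
grasp_force: 2.6
time: 12.7
ee_pos: [0.4735, -0.0875, 0.0606]
tcp_rot: [179.8, 0.0, 88.5]
wrist_force: [1.7, -0.6, 9.2]
opening: 0.0
grasp_force: 4.8
[(-40, 104), (-30, 107), (-20, 112), (-10, 117), (0, 111), (10, 90), (20, 69), (30, 62), (40, 63), (50, 65), (60, 60), (70, 54), (80, 50), (90, 48), (100, 51), (110, 63), (120, 78)]
```

The flat has come into view; its leading edge is about 12° past the top, so about 25° remain (8 mm). I'll stroke 7 mm, lift clear and look.

```bash
python3 -m crank '[{"gripper":0,"travel":[0,-4,0],"twist":[0,0,0]},{"gripper":0,"travel":[0,-3.5,0],"twist":[0,0,0]},{"gripper":0,"travel":[0,0,0],"twist":[0,0,0]},{"gripper":0,"travel":[0,0,0],"twist":[0,0,0]}]'; python3 strip.py d4
python3 -m crank '[{"gripper":0,"travel":[0,0,-20],"twist":[0,0,0]},{"gripper":0,"travel":[-50,0,-30],"twist":[0,0,0]},{"gripper":0,"travel":[-60,0,0],"twist":[0,0,0]},{"gripper":0,"travel":[-60,0,0],"twist":[0,0,0]},{"gripper":0,"travel":[-40,0,0],"twist":[0,0,0]},{"gripper":0,"travel":[0,0,0],"twist":[0,0,0]},{"gripper":0,"travel":[0,0,0],"twist":[0,0,0]}]'
python3 -c "
from strip import *
crops('c4',3);print(scan(cv2.imread('pics/c4_s.png')))"
```

```text
time: 13.35
ee_pos: [0.4658, -0.0873, 0.0605]
tcp_rot: [179.8, 0.0, 88.5]
wrist_force: [1.1, 0.4, 10.4]
opening: 0.0006
grasp_force: 5.1
[(-40, 162), (-30, 171), (-20, 180), (-10, 190), (0, 196), (10, 198), (20, 190), (30, 146), (40, 86), (50, 66), (60, 60), (70, 54), (80, 50), (90, 48), (100, 52), (110, 63), (120, 78)]
time: 14.38
ee_pos: [0.4591, -0.2966, 0.1087]
tcp_rot: [-180.0, -0.0, 88.5]
wrist_force: [0.4, 1.0, -1.1]
opening: 0.0003
grasp_force: 0.0
[(-40, 168), (-30, 177), (-20, 185), (-10, 194), (0, 199), (10, 202), (20, 193), (30, 149), (40, 88), (50, 68), (60, 62), (70, 56), (80, 52), (90, 50), (100, 54), (110, 67), (120, 84)]
```

View pics/c4.png

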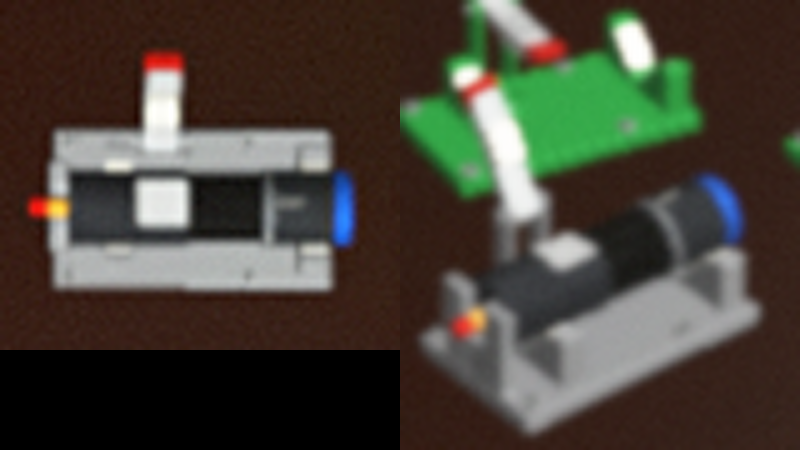

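The flat (crop 163,203) lies near the top, slightly to +x of the axis (y=208). The index line is at (290,203), so a few degrees are left. I'll measure them.

Run:
```python
from strip import *
g=cv2.imread("pics/c4_t.png").max(2).astype(np.float32)
ex=np.array([.9997,-.026]); 
def prof(c,z,lo,hi):
    rs=np.arange(lo,hi,.1,dtype=np.float32); v=cv2.remap(g,np.full((1,len(rs)),c,np.float32),rs[None],cv2.INTER_LINEAR)[0]; return rs,v
for c in (319.5,321,322.5,324,325.5):
    rs,v=prof(c,.058,246,266); on=rs[v>(v.max()+60)/2]
    print(c,[round(float((onz("top",c,r,.0583)[:2]-[.469,-.071])@ex*1000),1) for r in(on[0],on[-1])],int(v.max()))
for c in (346,347,348,349):
    rs,v=prof(c,.062,251,260); w=np.clip(v-np.median(v),0,None); r=(w*rs).sum()/w.sum()
    print("idx",c,round(float((onz("top",c,r,.0623)[:2]-[.469,-.071])@ex*1000),1),round(float(rs[v.argmax()]),1))
# blue cap/axis: dark barrel edges at columns
for c in (309,313,):
    rs,v=prof(c,.0423,245,268); on=rs[v<90]; print("bar",[round(float((onz("top",c,r,.0423)[:2]-[.469,-.071])@ex*1000),1) for r in(on[0],on[-1])])
t=cv2.imread("pics/c4_t.png");m=cv2.inRange(cv2.cvtColor(t,cv2.COLOR_BGR2HSV),(100,120,60),(130,255,255));m[:, :352]=0;m[:,366:]=0;m[:240]=0;m[275:]=0
M=cv2.moments(m,True);u,v=M["m10"]/M["m00"],M["m01"]/M["m00"];p=onz("top",u,v,.0423);print("cap x",(p[:2]-[.469,-.071])@ex*1000)
```

```text
319.5 [25.9, -25.2] 234
321 [25.9, -25.2] 234
322.5 [25.9, -25.2] 232
324 [25.9, -25.2] 234
325.5 [26.0, -25.2] 234
idx 346 2.3 255.0
idx 347 2.3 255.0
idx 348 2.3 255.0
idx 349 2.4 255.0
bar [19.3, -17.7]
bar [17.8, -16.9]
cap x 0.28394393547512536
```

About 5° remain, by both views. I'll add a 1.7 mm stroke.

```bash
python3 -m crank '[{"gripper":0,"travel":[50,5.5,0],"twist":[0,0,0]},{"gripper":0,"travel":[60,0,0],"twist":[0,0,0]},{"gripper":0,"travel":[60,0,0],"twist":[0,0,0]},{"gripper":0,"travel":[39,0,0],"twist":[0,0,0]},{"gripper":0,"travel":[0,0,25],"twist":[0,0,0]},{"gripper":0,"travel":[0,0,19],"twist":[0,0,0]},{"gripper":0,"travel":[0,0,3],"twist":[0,0,0]},{"gripper":0,"travel":[0,0,0],"twist":[0,0,0]}]'
python3 -m crank '[{"gripper":0,"travel":[0,0,1],"twist":[0,0,0]},{"gripper":0,"travel":[0,0,0],"twist":[0,0,0]}]'
```

```text
time: 15.68
ee_pos: [0.4704, -0.0886, 0.0624]
tcp_rot: [-180.0, -0.0, 88.5]
wrist_force: [-0.7, -0.1, 0.2]
opening: 0.0003
grasp_force: 0.0
time: 15.92
ee_pos: [0.4706, -0.0885, 0.0616]
tcp_rot: [180.0, 0.0, 88.5]
wrist_force: [-0.1, 0.0, -0.7]
opening: -0.0005
grasp_force: 0.0
```

```bash
python3 -m crank '[{"gripper":0,"travel":[0,0,1],"twist":[0,0,0]},{"gripper":0,"travel":[0,0,0.4],"twist":[0,0,0]},{"gripper":0,"travel":[0,0,0],"twist":[0,0,0]}]'
python3 -m crank '[{"gripper":0,"travel":[0,-1,0],"twist":[0,0,0]},{"gripper":0,"travel":[0,-0.8,0],"twist":[0,0,0]},{"gripper":0,"travel":[0,0,0],"twist":[0,0,0]},{"gripper":0,"travel":[0,0,0],"twist":[0,0,0]}]'; python3 strip.py d5
```

```text
time: 16.3
ee_pos: [0.4707, -0.0884, 0.0606]
tcp_rot: [179.9, 0.0, 88.5]
wrist_force: [-1.8, 0.4, 5.7]
opening: -0.0001
grasp_force: 3.0
time: 16.8
ee_pos: [0.4694, -0.0883, 0.0606]
tcp_rot: [179.9, 0.0, 88.5]
wrist_force: [3.2, -0.5, 6.3]
opening: -0.0004
grasp_force: 3.0
[(-40, 169), (-30, 179), (-20, 189), (-10, 199), (0, 204), (10, 207), (20, 205), (30, 174), (40, 107), (50, 69), (60, 60), (70, 54), (80, 50), (90, 49), (100, 53), (110, 66), (120, 83)]
```

The flat's leading edge is now at about 36°, where a true flat has it at 37°. Next is the clamp: lift, go over and behind the tab.

```bash
python3 -m crank '[{"gripper":0,"travel":[0,0,-20],"twist":[0,0,0]},{"gripper":0,"travel":[0,0,-45],"twist":[0,0,0]},{"gripper":0,"travel":[0,0,-50],"twist":[0,0,0]},{"gripper":0,"travel":[17,50,0],"twist":[0,0,0]},{"gripper":0,"travel":[17,52,0],"twist":[0,0,0]},{"gripper":0,"travel":[0,0,0],"twist":[0,0,0]},{"gripper":0,"travel":[0,0,40],"twist":[0,0,0]},{"gripper":0,"travel":[0,0,30],"twist":[0,0,0]},{"gripper":0,"travel":[0,0,15],"twist":[0,0,0]},{"gripper":0,"travel":[0,0,0],"twist":[0,0,0]}]'
python3 - <<'E'
from h import *
crops("c5",2)
E
```

```text
time: 18.2
ee_pos: [0.5706, -0.0569, 0.0894]
tcp_rot: [-179.9, -0.0, 88.5]
wrist_force: [0.2, 0.5, 0.2]
opening: 0.0001
grasp_force: 0.0
```

View pics/c5.png

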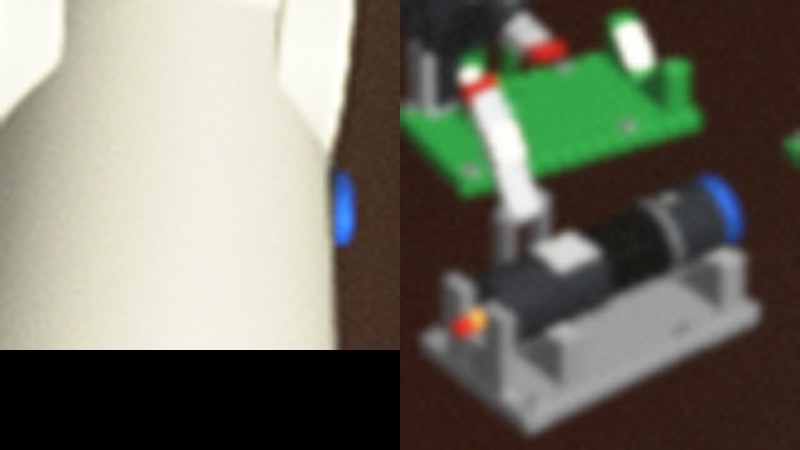

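The finger stands behind the tab (crop 430,80; tab at 478,88) with no contact. I'll draw it across.

```bash
python3 -m crank '[{"gripper":0,"travel":[0,-8,0],"twist":[0,0,0]},{"gripper":0,"travel":[0,-8,0],"twist":[0,0,0]},{"gripper":0,"travel":[0,-8,0],"twist":[0,0,0]},{"gripper":0,"travel":[0,-8,0],"twist":[0,0,0]}]'
python3 -m crank '[{"gripper":0,"travel":[0,-8,0],"twist":[0,0,0]},{"gripper":0,"travel":[0,-8,0],"twist":[0,0,0]},{"gripper":0,"travel":[0,-8,0],"twist":[0,0,0]},{"gripper":0,"travel":[0,-8,0],"twist":[0,0,0]}]'
python3 -m crank '[{"gripper":0,"travel":[0,-8,0],"twist":[0,0,0]},{"gripper":0,"travel":[0,-8,0],"twist":[0,0,0]},{"gripper":0,"travel":[0,-8,0],"twist":[0,0,0]},{"gripper":0,"travel":[0,-4,0],"twist":[0,0,0]},{"gripper":0,"travel":[0,0,0],"twist":[0,0,0]}]'
python3 - <<'E'
from h import *
crops("c6",2)
E
```

```text
time: 18.9
ee_pos: [0.5406, -0.0561, 0.0917]
tcp_rot: [179.7, 0.0, 88.5]
wrist_force: [6.9, -0.4, 15.1]
opening: 0.0001
grasp_force: 7.7
time: 19.4
ee_pos: [0.508, -0.0553, 0.0918]
tcp_rot: [179.8, 0.0, 88.5]
wrist_force: [0.8, -0.8, 0.8]
opening: -0.0002
grasp_force: 0.7
time: 20.02
ee_pos: [0.479, -0.0545, 0.0897]
tcp_rot: [-180.0, -0.0, 88.5]
wrist_force: [-0.0, -0.4, -0.2]
opening: -0.0002
grasp_force: 0.0
```

View pics/c6.png

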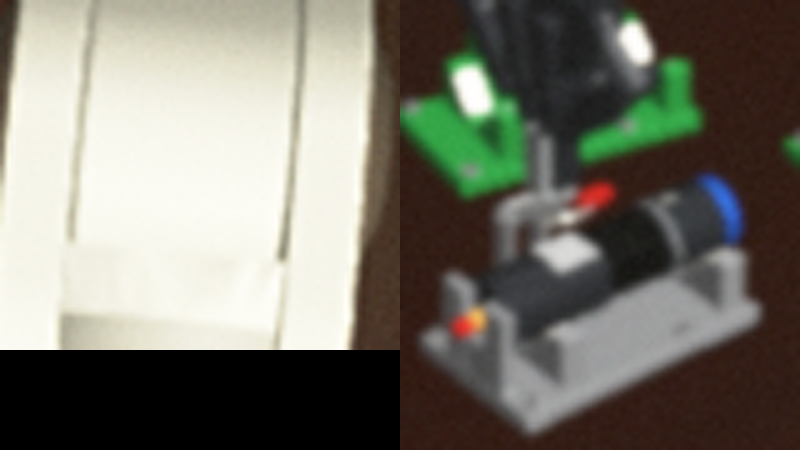

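The arm has swung over the barrel: the tab is now at crop (597,192), about 0.57 rad by geometry, and the flat hasn't moved. I'll draw a bit more, lift, move over the tab and press.

```bash
python3 -m crank '[{"gripper":0,"travel":[0,-6,0],"twist":[0,0,0]},{"gripper":0,"travel":[0,-6,0],"twist":[0,0,0]},{"gripper":0,"travel":[0,0,0],"twist":[0,0,0]},{"gripper":0,"travel":[0,6,-15],"twist":[0,0,0]},{"gripper":0,"travel":[0,0,-20],"twist":[0,0,0]},{"gripper":0,"travel":[0,-22,0],"twist":[0,0,0]},{"gripper":0,"travel":[0,0,0],"twist":[0,0,0]},{"gripper":0,"travel":[0,0,15],"twist":[0,0,0]},{"gripper":0,"travel":[0,0,10],"twist":[0,0,0]},{"gripper":0,"travel":[0,0,0],"twist":[0,0,0]}]'
python3 -m crank '[{"gripper":0,"travel":[0,0,6],"twist":[0,0,0]},{"gripper":0,"travel":[0,0,5],"twist":[0,0,0]},{"gripper":0,"travel":[0,0,3],"twist":[0,0,0]},{"gripper":0,"travel":[0,0,2],"twist":[0,0,0]},{"gripper":0,"travel":[0,0,2],"twist":[0,0,0]},{"gripper":0,"travel":[0,0,0],"twist":[0,0,0]}]'
```

```text
time: 21.48
ee_pos: [0.4508, -0.0536, 0.0981]
tcp_rot: [-179.8, -0.0, 88.5]
wrist_force: [0.3, 0.0, -0.5]
opening: -0.0002
grasp_force: 0.0
time: 22.22
ee_pos: [0.4514, -0.0538, 0.0817]
tcp_rot: [-180.0, 0.0, 88.5]
wrist_force: [0.6, 0.2, 0.3]
opening: -0.0003
grasp_force: 0.1
```

```bash
python3 -m crank '[{"gripper":0,"travel":[0,0,2],"twist":[0,0,0]},{"gripper":0,"travel":[0,0,2],"twist":[0,0,0]},{"gripper":0,"travel":[0,0,2],"twist":[0,0,0]},{"gripper":0,"travel":[0,0,2],"twist":[0,0,0]},{"gripper":0,"travel":[0,0,0],"twist":[0,0,0]}]'
python3 -m crank '[{"gripper":0,"travel":[0,0,1],"twist":[0,0,0]},{"gripper":0,"travel":[0,0,1],"twist":[0,0,0]},{"gripper":0,"travel":[0,0,0],"twist":[0,0,0]}]'
python3 -m crank '[{"gripper":0,"travel":[0,0,1],"twist":[0,0,0]},{"gripper":0,"travel":[0,0,0],"twist":[0,0,0]}]'
```

```text
time: 22.85
ee_pos: [0.4513, -0.0537, 0.0736]
tcp_rot: [-180.0, -0.0, 88.5]
wrist_force: [0.1, 1.3, -0.2]
opening: -0.0
grasp_force: 0.0
time: 23.22
ee_pos: [0.4514, -0.0538, 0.0717]
tcp_rot: [180.0, 0.0, 88.5]
wrist_force: [0.4, -0.2, -0.6]
opening: 0.0001
grasp_force: 0.0
time: 23.48
ee_pos: [0.4515, -0.0538, 0.0707]
tcp_rot: [-180.0, -0.0, 88.5]
wrist_force: [0.2, -0.1, -0.0]
opening: 0.0
grasp_force: 0.0
```

```bash
python3 -m crank '[{"gripper":0,"travel":[0,0,0.7],"twist":[0,0,0]},{"gripper":0,"travel":[0,0,0.7],"twist":[0,0,0]},{"gripper":0,"travel":[0,0,0],"twist":[0,0,0]}]'
python3 -m crank '[{"gripper":0,"travel":[0,0,0.7],"twist":[0,0,0]},{"gripper":0,"travel":[0,0,0.7],"twist":[0,0,0]},{"gripper":0,"travel":[0,0,0],"twist":[0,0,0]}]'
```

```text
time: 23.85
ee_pos: [0.4515, -0.0538, 0.07]
tcp_rot: [180.0, 0.0, 88.5]
wrist_force: [-2.4, 0.2, 6.7]
opening: -0.0001
grasp_force: 3.1
time: 24.22
ee_pos: [0.4515, -0.0538, 0.0697]
tcp_rot: [179.9, 0.0, 88.5]
wrist_force: [-6.5, 0.5, 16.3]
opening: -0.0003
grasp_force: 8.1
```

It stopped at z≈0.070, the flush height. I'll press firmly, then back off and look.

```bash
python3 -m crank '[{"gripper":0,"travel":[0,0,1],"twist":[0,0,0]},{"gripper":0,"travel":[0,0,1],"twist":[0,0,0]},{"gripper":0,"travel":[0,0,0],"twist":[0,0,0]},{"gripper":0,"travel":[0,0,0],"twist":[0,0,0]}]'
python3 -m crank '[{"gripper":0,"travel":[0,0,-5],"twist":[0,0,0]},{"gripper":0,"travel":[0,0,-15],"twist":[0,0,0]},{"gripper":0,"travel":[0,0,-50],"twist":[0,0,0]},{"gripper":0,"travel":[-60,0,-30],"twist":[0,0,0]},{"gripper":0,"travel":[-60,0,0],"twist":[0,0,0]},{"gripper":0,"travel":[-60,0,0],"twist":[0,0,0]},{"gripper":0,"travel":[-50,0,0],"twist":[0,0,0]},{"gripper":0,"travel":[0,0,0],"twist":[0,0,0]},{"gripper":0,"travel":[0,0,0],"twist":[0,0,0]}]'
python3 - <<'E'
from h import *
crops("c7",3)
t=cv2.imread("pics/c7_t.png").max(2).astype(np.float32)
for c in (345,346,347): 
    v=t[250:262,c]; print(v.astype(int).tolist())
E
```

```text
time: 24.72
ee_pos: [0.4516, -0.0537, 0.0693]
tcp_rot: [179.9, 0.0, 88.5]
wrist_force: [-14.0, 1.9, 30.4]
opening: 0.0
grasp_force: 15.5
time: 25.85
ee_pos: [0.4455, -0.2794, 0.164]
tcp_rot: [-180.0, -0.0, 88.5]
wrist_force: [0.9, 1.2, 0.4]
opening: 0.0003
grasp_force: 0.0
[38, 41, 48, 53, 89, 151, 168, 111, 86, 76, 73, 66]
[32, 34, 36, 42, 81, 165, 177, 104, 68, 70, 64, 53]
[30, 36, 41, 41, 72, 146, 159, 96, 63, 70, 67, 60]
```

View pics/c7.png

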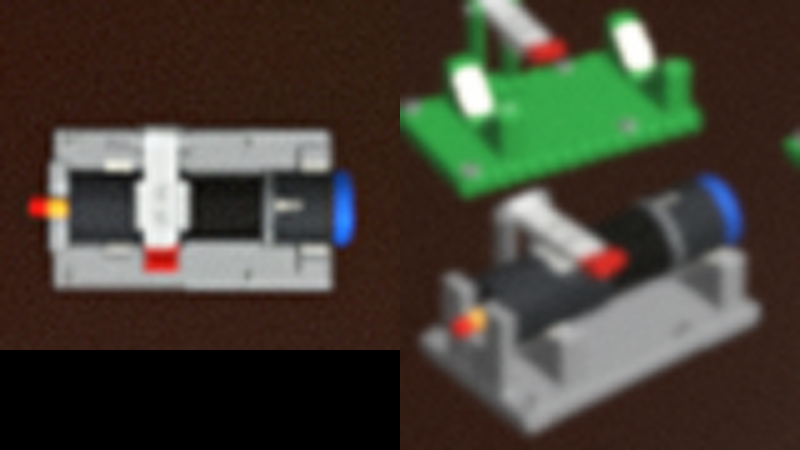

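The clamp lies closed on the flat, with the tab at crop (160,260). The index line (290,206) is now on the axis, the connector sits in the stop's slot, and the cap end is unchanged from when it was home. The robot is clear, so I'll hand in.

```bash
python3 -c "
from workcell import bot
print(bot.job_done())"
```

```text
the job is handed in; nothing more can be done
None
```

The collimator is home against the stop with its flat up and the clamp pad pressed flush on it; I handed the job in at about 26 s with the robot clear, though I never checked the bystanders' positions after the first picture.

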